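# Weight a glued herbarium specimen in order of size

### The arm

A 7-joint arm with a two-finger parallel gripper is mounted at the origin on the work surface. World frame = base frame: x ahead of the robot, y to its left, z up, the work surface at z = 0. Lengths are in m, angles in rad, forces in N, time in s.
With the tool pointing down it reaches from about 0.4 to 0.875 m from the base axis. Payload 19.3 kg.
Tool frame: the origin (TCP) lies at the very end of the fingers, on their centre line; the grasp point (between the pads) lies 19 mm behind it; z points along the fingers, y is the direction in which the jaws open and shut (so a half turn about z gives the same grasp; the last joint's range is limited). The gripper opens to 85 mm and grips with 20 to 120 N. Pads are 22 mm wide; open, the fingers measure 114 mm over their backs; the gripper's body (76 mm by 85 mm) begins 54 mm behind the grasp point. The pads swing forward as they close: fully open they stand 13 mm farther back than shut.
Start: joints at [1.032, 0.521, -0.036, 1.599, 0.021, 1.021, -0.113], TCP at [0.282, -0.558, 0.231] pointing down, gripper open.
Joint ranges: [-2.91, 2.91], [-0.3, 2.13], [-1.5, 1.42], [0.17, 2.43], [-1.26, 4.41], [0.16, 1.93], [-2.52, 2.52]. Speed limits (rad/s): [1.89, 1.89, 2.39, 2.39, 3.01, 3.01, 3.01].

### API

Orientations are given as [roll, pitch, yaw] about the fixed x, y, z axes, in that order (R = Rz(yaw) Ry(pitch) Rx(roll)).
In Python, from workcell import bot, viewer gives the robot as it stands.
- The arm moves only by the shell command python3 -m creep 'ROWS' [FORCE]. ROWS is JSON, a list of rows, each an object of numbers: "rx", "ry", "rz": the turn, a rotation vector about the tool's x, y, z in degrees; "tx", "ty", "tz": the shift along the tool's x, y, z in mm; "hand": the closure, from -1 (fully open) to 1 (shut), so that 0 is half open. In form: [{"rx": .., "ry": .., "rz": .., "tx": .., "ty": .., "tz": .., "hand": ..}, ...]. A call has 1 to 8 rows; each row is the pose to reach, as a shift and turn from the pose commanded when the call began, along the tool's axes at that moment; what a row does not reach only later rows make up. A row lasts 1/10 s, in which the tool goes at most 50 mm and 8.59 degrees, less where a joint would pass 70% of its speed; a pose out of reach is approached as far as the arm can. A call with a gripper value outside its range is refused whole. The fingers move at their own pace and stop on an object; FORCE is the grip in N (left out, the last holds). Time passes only in rows, so rows that repeat a pose let the fingers close. It gives the time, the measured TCP pose, the force and the opening at its end, in the units of the state.
- bot.observe(): the state, without advancing time (a new reading comes with each control period).
- viewer.grab_frame(name): name is "side" or "top" or "wrist"; returns a dict with "pixels" (400x640x3 uint8, blue, green, red), "vertical_fov" (degrees; the focal length in pixels is half the picture's height over the tangent of half this angle, whatever the lens; pixels are square), "cx", "cy" (the principal point, pixels), "distortion" ([k1, k2, p1, p2, k3] as OpenCV has them; the pictures are not rectified), "rvec" (rotation vector, rad) and "tvec" (3), from world to camera coordinates, as OpenCV has them; the wrist camera has in their place "tool_from_camera" (4x4, takes a point from camera to tool coordinates, whose origin is the TCP and whose axes are the flange's). Camera axes: x right, y down, z forward; pixel columns grow to the right and rows downward; lengths in m; the calibration is good to about 2 mm. A picture is of the moment at which its call begins: read the wrist's pose just before it. There is no depth.
- bot.job_done(): hands the job in, once; it reports no verdict.
Trained networks look in a picture, given as the dict that the camera call returned (one of the last four; its "shot" number tells which), for a name from the list of things; names that differ only in an ending like _2 or _b are one class to them, and where a whole thing is asked for, a point or a joint stands for the part that bears it (a point fixed in the world has none). Each returns a list of dicts, best first, with "score" (0 to 1); they miss things now and then, are a little off and sometimes report something else, mostly with a low value. They report only what shows in the picture. A call takes as long as a camera call.
- viewer.outline_of(target, picture): "mask" (400x640 bool, what is visible of it) and "bbox" ([left, top, right, bottom] in pixels, round what is visible of it).
The state is a dict: "clock": time; "qpos": joint angles; "qd": joint speeds; "joint_efforts": joint torques, N m; "position": TCP position; "tool_rot": TCP orientation; "force": force on the tool from outside, world axes, zero at the start; "moment": the same for the moment, N m; "grip_width": finger opening in m.
Only numpy, scipy, OpenCV 4.12 (cv2) and the standard library are available. Lean on these libraries where they do the work, as an engineer would, in place of code of your own. Each camera call takes 0.05 s, during which the arm holds its last target.

### The job

The branch on the mounting sheet has just been glued and must be weighted while it dries. Stand one of the four handled steel weights upright and centred on each of the four blotter pads along the stem, in order of size: the largest on the pad at the thick cut end of the stem, then down to the smallest on the pad at the tip by the flower head. Set them down gently rather than dropping them, and leave the open paste jar standing where it is.

Things in the scene. Friction and masses are not known exactly. Their poses are not given: they have to be found in the camera images.
- weight_xl: the largest mounting weight, loose: a bright steel disc 60 mm in diameter and 24 mm thick with a dark green felt foot and, standing on its centre, a black round handle 18 mm in diameter and 38 mm tall with a flat top, edges rounded 4 mm (62 mm in all). Origin: centre of the underside; z is up through the handle.
- weight_l: the second largest mounting weight, loose: a bright steel disc 49 mm in diameter and 20 mm thick with a dark green felt foot and, standing on its centre, a black round handle 18 mm in diameter and 38 mm tall with a flat top, edges rounded 4 mm (58 mm in all). Origin: centre of the underside; z is up through the handle.
- weight_m: the third largest mounting weight, loose: a bright steel disc 38 mm in diameter and 17 mm thick with a dark green felt foot and, standing on its centre, a black round handle 18 mm in diameter and 38 mm tall with a flat top, edges rounded 4 mm (55 mm in all). Origin: centre of the underside; z is up through the handle.
- weight_s: the smallest mounting weight, loose: a bright steel disc 28 mm in diameter and 14 mm thick with a dark green felt foot and, standing on its centre, a black round handle 18 mm in diameter and 38 mm tall with a flat top, edges rounded 4 mm (52 mm in all). Origin: centre of the underside; z is up through the handle.
- pad_a: one of the four alike grey-blue blotter pads lying along the stem, 46 x 46 mm and 6 mm thick, fixed. Which pad has which place along the stem differs from start to start. Origin: centre of its underside, on the sheet's surface (its top is 6 mm above); z up.
- pad_b: one of the four alike grey-blue blotter pads lying along the stem, 46 x 46 mm and 6 mm thick, fixed. Which pad has which place along the stem differs from start to start. Origin: centre of its underside, on the sheet's surface (its top is 6 mm above); z up.
- pad_c: one of the four alike grey-blue blotter pads lying along the stem, 46 x 46 mm and 6 mm thick, fixed. Which pad has which place along the stem differs from start to start. Origin: centre of its underside, on the sheet's surface (its top is 6 mm above); z up.
- pad_d: one of the four alike grey-blue blotter pads lying along the stem, 46 x 46 mm and 6 mm thick, fixed. Which pad has which place along the stem differs from start to start. Origin: centre of its underside, on the sheet's surface (its top is 6 mm above); z up.
- sheet: cream mounting sheet on a board, fixed, 360 x 230 x 8 mm, a pressed brown branch glued along its middle; it may lie turned any way. Origin: centre of its underside; x runs along the stem from the thick pale cut end (-x; label and packet in the corners there) to the tip with the ochre flower head (+x). Pads lie on top at x about -111, -37, 37, 111 mm, y about 0. No leaf stands above the pads.
- paste_jar: open glass jar of white paste, 72 mm in diameter and 80 mm tall, loose, standing on the bench among the weights; not to be moved. Origin: centre of its underside; z up.

How it is judged:
At the end, for the whole second after the job is handed in: Each weight stands on a pad, its axis within 12 mm of that pad's centre, its foot on the pad (11 to 18 mm above the bench), upright within 0.08 rad, still and let go; counted along the stem from the thick cut end to the flower head the weights are largest, second, third, smallest (x of weight_xl in the frame of sheet below -0.074 m and (horizontal distance between weight_xl and pad_a below 0.012 m or horizontal distance between weight_xl and pad_b below 0.012 m or horizontal distance between weight_xl and pad_c below 0.012 m or horizontal distance between weight_xl and pad_d below 0.012 m) and z of weight_xl in the frame of sheet between 0.011 and 0.018 m and angle between each of weight_xl, weight_l, weight_m, weight_s's own z axis and vertical below 0.08 rad and linear speed of each of weight_xl, weight_l, weight_m, weight_s below 0.02 m/s and contact force between each of weight_xl, weight_l, weight_m, weight_s and the fingers below 0.05 N and x of weight_l in the frame of sheet between -0.074 and 0 m and (horizontal distance between weight_l and pad_a below 0.012 m or horizontal distance between weight_l and pad_b below 0.012 m or horizontal distance between weight_l and pad_c below 0.012 m or horizontal distance between weight_l and pad_d below 0.012 m) and z of weight_l in the frame of sheet between 0.011 and 0.018 m and x of weight_m in the frame of sheet between 0 and 0.074 m and (horizontal distance between weight_m and pad_a below 0.012 m or horizontal distance between weight_m and pad_b below 0.012 m or horizontal distance between weight_m and pad_c below 0.012 m or horizontal distance between weight_m and pad_d below 0.012 m) and z of weight_m in the frame of sheet between 0.011 and 0.018 m and x of weight_s in the frame of sheet above 0.074 m and (horizontal distance between weight_s and pad_a below 0.012 m or horizontal distance between weight_s and pad_b below 0.012 m or horizontal distance between weight_s and pad_c below 0.012 m or horizontal distance between weight_s and pad_d below 0.012 m) and z of weight_s in the frame of sheet between 0.011 and 0.018 m); the robot touches nothing.
It fails at once if a weight is dropped or flung: it moves faster than 0.5 m/s with its foot less than 25 mm above the bench (that is, just above a pad or the bench), as after a fall of about 15 mm or more ((height (world z) of weight_xl below 0.025 m and linear speed of weight_xl above 0.5 m/s) or (height (world z) of weight_l below 0.025 m and linear speed of weight_l above 0.5 m/s) or (height (world z) of weight_m below 0.025 m and linear speed of weight_m above 0.5 m/s) or (height (world z) of weight_s below 0.025 m and linear speed of weight_s above 0.5 m/s)).
It fails at once if a weight is knocked over (tilted more than 0.6 rad) (angle between any of weight_xl, weight_l, weight_m, weight_s's own z axis and vertical above 0.6 rad).
It fails at once if the paste jar is moved more than 25 mm or tipped more than 0.3 rad (distance of paste_jar from where it was at the start of the episode above 0.025 m or angle between paste_jar's own z axis and vertical above 0.3 rad).
It also fails if it takes over 106 s, if anything falls off the work surface, if the arm or the gripper's body presses on something with over 40 N, if the wrist force passes 120 N, or if a joint passes its speed limit or range.

## Working session

There is one attempt and no reset: what is moved stays moved. The work goes in short steps, Python scripts to look and compute and a shell command to move; the robot and the scene stay as the last step left them, time stands still between calls to the robot, and variables do not carry over. Pictures are saved under pics/ and viewed, and the job is handed in when it is done.

```bash
ls; mkdir -p pics
python3 - <<'E'
from workcell import bot, viewer
import cv2
print(bot.observe())
for n in ["side","top","wrist"]:
    f=viewer.grab_frame(n); cv2.imwrite(f"pics/a_{n}.png",f["pixels"]); f.pop("pixels"); print(f)
E
```

```text
pics
{'clock': 0.0, 'qpos': array([ 1.03181594,  0.52201163, -0.0363644 ,  1.60002584,  0.02117663,
        1.02107536, -0.11279478]), 'qd': array([ 0.00057337, -0.00119582, -0.00103304, -0.00041334,  0.00082848,
        0.0005093 , -0.00154592]), 'joint_efforts': array([ 2.33920626e-03, -9.27095532e+01,  1.98043540e+00, -3.69914460e+01,
        1.79577334e-02,  8.29800905e-03,  2.65276270e-05]), 'position': array([ 0.28221058, -0.55727242,  0.2307204 ]), 'tool_rot': array([-3.14045682e+00,  4.26821216e-05,  4.68795848e-01]), 'force': array([-0.35984415, -0.61784101,  0.21261232]), 'moment': array([0.0283881 , 0.01912244, 0.01767808]), 'grip_width': 0.08546647264931764}
{'vertical_fov': 55.13070874657903, 'cx': 324.9513620761324, 'cy': 195.5512490791327, 'distortion': array([-0.0337898,  0.       ,  0.       ,  0.       ,  0.       ]), 'rvec': array([ 2.32114784, -0.10887864,  0.06509128]), 'tvec': array([-0.55921401,  0.0896194 ,  0.95417496]), 'shot': 1}
{'vertical_fov': 48.07403603354159, 'cx': 322.15287383321515, 'cy': 202.90715439777188, 'distortion': array([-0.06601921,  0.        ,  0.        ,  0.        ,  0.        ]), 'rvec': array([ 2.1615151 , -2.12625681,  0.16104053]), 'tvec': array([-0.00501897,  0.58788476,  1.14048875]), 'shot': 2}
{'vertical_fov': 63.957045629754965, 'cx': 321.088572273336, 'cy': 203.31781280635747, 'distortion': array([-0.0128981,  0.       ,  0.       ,  0.       ,  0.       ]), 'tool_from_camera': array([[-8.73551734e-04, -9.55082538e-01, -2.96338629e-01,
         7.49718517e-02],
       [ 9.99999616e-01, -8.52978762e-04, -1.98712798e-04,
         3.62517732e-04],
       [-6.29834328e-05, -2.96338689e-01,  9.55082917e-01,
        -1.42191947e-01],
       [ 0.00000000e+00,  0.00000000e+00,  0.00000000e+00,
         1.00000000e+00]]), 'shot': 3}
```

View pics/a_top.png

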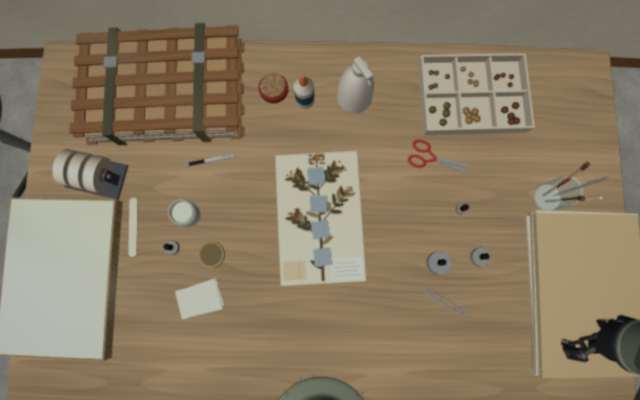

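View pics/a_side.png

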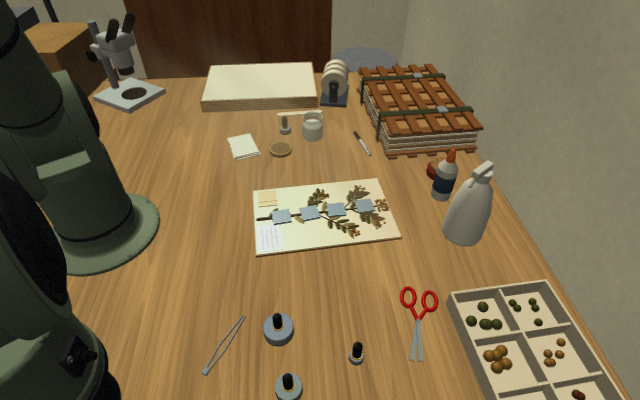

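View pics/a_wrist.png

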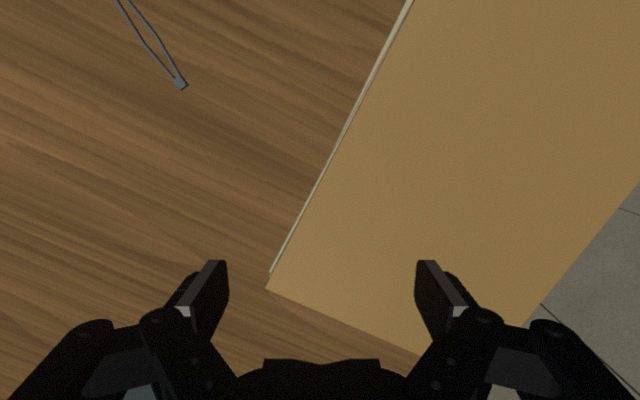

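```bash
cat > h.py <<'E'
import numpy as np, cv2
from scipy.optimize import least_squares
from scipy.spatial.transform import Rotation as R
from workcell import bot, viewer
def cam(f,st=None):
    fl=200/np.tan(np.radians(f["vertical_fov"])/2)
    K=np.array([[fl,0,f["cx"]],[0,fl,f["cy"]],[0,0,1.]])
    if "rvec" in f: rv,tv=np.array(f["rvec"]),np.array(f["tvec"])
    else:
        T=np.eye(4);T[:3,:3]=R.from_euler("xyz",st["tool_rot"]).as_matrix();T[:3,3]=st["position"]
        C=np.linalg.inv(T@np.array(f["tool_from_camera"])); rv=R.from_matrix(C[:3,:3]).as_rotvec();tv=C[:3,3]
    return K,np.array(f["distortion"]),rv,tv
def proj(c,P): return cv2.projectPoints(np.asarray(P,float).reshape(-1,3),c[2],c[3],c[0],c[1])[0].reshape(-1,2)
def ray(c,uv,z):
    p=cv2.undistortPoints(np.array([[uv]],float),c[0],c[1])[0,0]
    Rm=R.from_rotvec(c[2]).as_matrix(); d=Rm.T@np.array([p[0],p[1],1]); o=-Rm.T@c[3]
    return o+d*(z-o[2])/d[2]
S={"weight_xl":(.030,.024),"weight_l":(.0245,.020),"weight_m":(.019,.017),"weight_s":(.014,.014)}
def model(n):
    a=np.linspace(0,2*np.pi,72,endpoint=False);c=np.c_[np.cos(a),np.sin(a)]
    r,h=S[n]
    return np.vstack([np.c_[c*q,np.full(72,z)] for q,z in [(r,0),(r,h),(.009,h+.034),(.0078,h+.037),(.005,h+.038)]])
E
python3 - <<'E'
from h import *
for v in ["top","side"]:
    f=viewer.grab_frame(v);c=cam(f);im=f["pixels"].copy()
    for n in ["weight_xl","weight_l","weight_m","weight_s","pad_a","sheet","paste_jar"]:
        for d in viewer.outline_of(n,f)[:6]:
            m=d["mask"];ys,xs=np.nonzero(m)
            if len(xs)==0: continue
            u=(xs.mean(),ys.mean())
            z=.014 if n=="pad_a" else .008 if n=="sheet" else .01
            print(v,n,round(d["score"],2),np.round(u,1),d["bbox"],len(xs),ray(c,u,z)[:2].round(4))
E
```

```text
top weight_xl 0.57 [438.2 262.2] [426.0, 252.3, 450.8, 275.1] 445 [ 0.4375 -0.3092]
top weight_l 0.89 [479.6 257. ] [469.3, 246.1, 488.0, 267.7] 331 [ 0.4527 -0.422 ]
top weight_l 0.46 [171.5 247.3] [164.2, 243.8, 180.2, 258.5] 177 [0.4652 0.4092]
top weight_l 0.43 [461.8 207.7] [459.2, 203.8, 468.6, 217.6] 83 [ 0.586  -0.3773]
top weight_l 0.38 [183.5 212.4] [167.3, 195.7, 202.9, 225.7] 741 [0.5606 0.3822]
top weight_m 0.89 [479.6 257. ] [469.3, 246.1, 488.0, 267.7] 331 [ 0.4527 -0.422 ]
top weight_m 0.46 [171.5 247.3] [164.2, 243.8, 180.2, 258.5] 177 [0.4652 0.4092]
top weight_m 0.43 [461.8 207.7] [459.2, 203.8, 468.6, 217.6] 83 [ 0.586  -0.3773]
top weight_m 0.38 [183.5 212.4] [167.3, 195.7, 202.9, 225.7] 741 [0.5606 0.3822]
top weight_s 0.89 [479.6 257. ] [469.3, 246.1, 488.0, 267.7] 331 [ 0.4527 -0.422 ]
top weight_s 0.46 [171.5 247.3] [164.2, 243.8, 180.2, 258.5] 177 [0.4652 0.4092]
top weight_s 0.43 [461.8 207.7] [459.2, 203.8, 468.6, 217.6] 83 [ 0.586  -0.3773]
top weight_s 0.38 [183.5 212.4] [167.3, 195.7, 202.9, 225.7] 741 [0.5606 0.3822]
top pad_a 0.75 [320.4 228.8] [311.2
[... 1396 characters left out ...]
.3, 116.4, 288.5, 133.5] 169 [0.4667 0.4211]
side weight_s 0.53 [355.7 354.2] [350.1, 345.5, 365.7, 365.9] 263 [ 0.5836 -0.3725]
side weight_s 0.15 [321.5 217.5] [252.1, 176.9, 401.0, 260.0] 8044 [ 0.5519 -0.0092]
side pad_a 0.77 [309.1 212.7] [295.8, 208.4, 322.3, 219.8] 265 [0.5212 0.0068]
side pad_a 0.71 [363.5 205.6] [355.2, 198.4, 373.0, 214.3] 189 [0.6665 0.0205]
side pad_a 0.68 [335.6 209.3] [324.9, 203.7, 348.1, 218.0] 236 [0.5911 0.0131]
side pad_a 0.48 [280.2 216.3] [269.2, 207.6, 290.3, 226.8] 244 [4.465e-01 2.000e-04]
side sheet 0.82 [321.1 217.4] [254.0, 174.2, 398.0, 258.2] 7833 [ 0.5513 -0.007 ]
side paste_jar 0.95 [311.5 126. ] [299.9, 111.3, 324.5, 140.3] 589 [0.5578 0.4195]
```

```bash
cat >> h.py <<'E'
def hullmask(c,n,p):
    m=np.zeros((400,640),np.uint8)
    q=proj(c,model(n)+np.array([p[0],p[1],p[2]])); cv2.fillConvexPoly(m,np.round(cv2.convexHull(q.astype(np.float32))*16).astype(np.int32),1,shift=4)
    return m
def fit(n,obs,p0,z0=0.0):  # obs: list of (cam, mask)
    def hc(c,p):
        ys,xs=np.nonzero(hullmask(c,n,(p[0],p[1],z0))); return np.array([xs.mean(),ys.mean()])
    def fun(p):
        return np.concatenate([hc(c,p)-np.array([np.nonzero(m)[1].mean(),np.nonzero(m)[0].mean()]) for c,m in obs])
    r=least_squares(fun,p0,diff_step=5e-3)
    return r.x,r.fun
def find(v,n,near,st=None,f=None,tol=.05,z=.01):
    st=bot.observe(); f=f or viewer.grab_frame(v); c=cam(f,st); best=None
    for d in viewer.outline_of(n,f):
        ys,xs=np.nonzero(d["mask"])
        if len(xs)<20: continue
        p=ray(c,(xs.mean(),ys.mean()),z)[:2]
        if np.hypot(*(p-near))<tol and (best is None or d["score"]>best[0]): best=(d["score"],d["mask"])
    return c,best,f
E
python3 - <<'E'
from h import *
G={"weight_xl":(.437,-.309),"weight_l":(.4535,-.421),"weight_m":(.466,.415),"weight_s":(.585,-.375)}
F={v:viewer.grab_frame(v) for v in["top","side"]}
for n,g in G.items():
    o=[]
    for v in F:
        c,b,_=find(v,n,np.array(g),f=F[v])
        if v=="side" and n=="weight_l": continue
        o.append((c,b[1]))
    for oo in [o]+[[q] for q in o]:
        p,r=fit(n,oo,g); print(n,p.round(4),r.round(1),[int(hullmask(c,n,(*p,0)).sum())-int(m.sum()) for c,m in oo])
E
```

```text
weight_xl [ 0.4379 -0.3086] [ 0.2 -0.1 -0.1 -0.2] [25, 51]
weight_xl [ 0.4375 -0.3082] [0. 0.] [28]
weight_xl [ 0.4379 -0.3089] [-0.  -0.1] [48]
weight_l [ 0.454  -0.4221] [0. 0.] [45]
weight_l [ 0.454  -0.4221] [0. 0.] [45]
weight_m [0.466  0.4095] [ 0.  -0.1 -0.2 -0. ] [18, 84]
weight_m [0.4657 0.4096] [0. 0.] [14]
weight_m [0.467  0.4093] [0. 0.] [82]Traceback (most recent call last):
  File "<stdin>", line 9, in <module>
TypeError: 'NoneType' object is not subscriptable
```

```bash
cat >> h.py <<'E'
def delta(x,y,z,yaw=0.0):
    s=bot.observe(); A=R.from_euler("xyz",s["tool_rot"]); B=R.from_euler("xyz",[np.pi,0,yaw])
    t=A.inv().apply(np.array([x,y,z])-s["position"])*1000; r=(A.inv()*B).as_rotvec(degrees=True)
    print("t",t.round(1),"r",r.round(2))
E
python3 -c "
from h import *
delta(.438,-.3087,.20)"
```

```text
t [ 251.3 -151.7   31.3] r [ 0.   -0.   26.86]
```

```bash
python3 -m creep '[{"tx":40,"ty":-24,"tz":5,"rz":5,"hand":-0.3},{"tx":80,"ty":-48,"tz":10,"rz":10,"hand":-0.3},{"tx":120,"ty":-72,"tz":15,"rz":15,"hand":-0.3},{"tx":160,"ty":-96,"tz":20,"rz":20,"hand":-0.3},{"tx":200,"ty":-120,"tz":25,"rz":25,"hand":-0.3},{"tx":235,"ty":-140,"tz":30,"rz":26.9,"hand":-0.3},{"tx":251,"ty":-152,"tz":31,"rz":26.9,"hand":-0.3},{"tx":251,"ty":-152,"tz":31,"rz":26.9,"hand":-0.3}]' 80
cat > look.py <<'E'
import sys
from h import *
n,x,y,name=sys.argv[1],float(sys.argv[2]),float(sys.argv[3]),sys.argv[4]
z0=float(sys.argv[5]) if len(sys.argv)>5 else 0.
c,b,f=find("wrist",n,np.array([x,y]),z=z0+.02); im=f["pixels"].copy()
if b:
    p,r=fit(n,[(c,b[1])],(x,y),z0); hm=hullmask(c,n,(*p,z0))
    print(n,b[0],p.round(4),"area",hm.sum(),b[1].sum())
    im[cv2.Canny(hm*255,50,100)>0]=(0,0,255); im[cv2.Canny(b[1].astype(np.uint8)*255,50,100)>0]=(0,255,0)
else: print("none",[ (d["score"],d["bbox"]) for d in viewer.outline_of(n,f)])
cv2.imwrite(f"pics/{name}.png",im); s=bot.observe(); print(s["position"].round(4),s["tool_rot"].round(3),s["grip_width"])
E
python3 look.py weight_xl .438 -.3087 b1
```

```text
none []
[ 0.2823 -0.5576  0.2313] [-3.141  0.     0.469] 0.0855266568523761schema error: expected keys rx, ry, rz, tx, ty, tz, hand
```

View pics/b1.png

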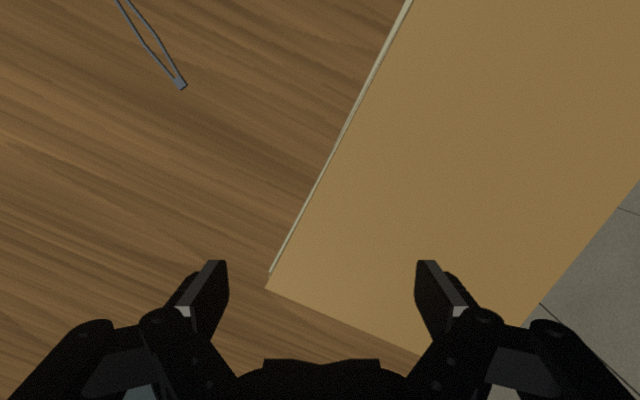

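The call was refused and the arm did not move, because each row needs all seven keys. I'll resend it with all of them.

```bash
python3 -m creep '[{"rx":0,"ry":0,"rz":5,"tx":40,"ty":-24,"tz":5,"hand":-0.3},{"rx":0,"ry":0,"rz":10,"tx":80,"ty":-48,"tz":10,"hand":-0.3},{"rx":0,"ry":0,"rz":15,"tx":120,"ty":-72,"tz":15,"hand":-0.3},{"rx":0,"ry":0,"rz":20,"tx":160,"ty":-96,"tz":20,"hand":-0.3},{"rx":0,"ry":0,"rz":25,"tx":200,"ty":-120,"tz":25,"hand":-0.3},{"rx":0,"ry":0,"rz":26.9,"tx":235,"ty":-140,"tz":30,"hand":-0.3},{"rx":0,"ry":0,"rz":26.9,"tx":251,"ty":-152,"tz":31,"hand":-0.3},{"rx":0,"ry":0,"rz":26.9,"tx":251,"ty":-152,"tz":31,"hand":-0.3}]' 80
python3 look.py weight_xl .438 -.3087 b2
```

```text
clock: 2.35
position: [0.4393, -0.3056, 0.2002]
tool_rot: [-3.141, -0.0, 0.004]
force: [0.2, -0.3, 0.1]
grip_width: 0.0551
weight_xl 0.56 [ 0.4372 -0.3085] area 2872 2772
[ 0.4376 -0.3088  0.2004] [ 3.141 -0.    -0.   ] 0.05572997039376208
```

View pics/b2.png

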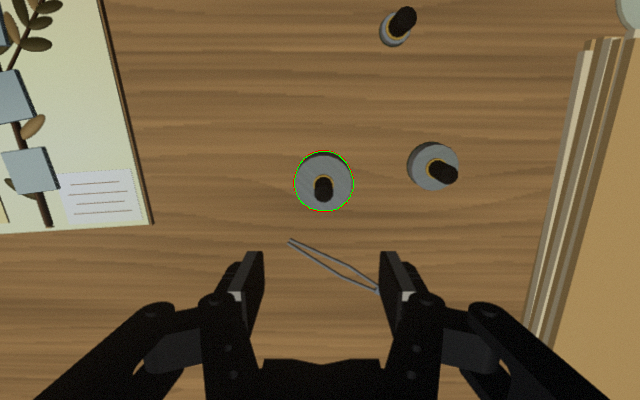

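Wrist picture: XL disc at (323,181), L at (434,167), S at (395,28). Network outline and model fit agree within 1 mm. I'll descend on XL.

```bash
python3 look.py weight_l .454 -.422 b3|head -1;python3 look.py weight_s .585 -.375 b4|head -1; python3 -m creep '[{"rx":0,"ry":0,"rz":0,"tx":0,"ty":0,"tz":35,"hand":-0.3},{"rx":0,"ry":0,"rz":0,"tx":0,"ty":0,"tz":70,"hand":-0.3},{"rx":0,"ry":0,"rz":0,"tx":0,"ty":0,"tz":105,"hand":-0.3},{"rx":0,"ry":0,"rz":0,"tx":0,"ty":0,"tz":135,"hand":-0.3},{"rx":0,"ry":0,"rz":0,"tx":0,"ty":0,"tz":155,"hand":-0.3},{"rx":0,"ry":0,"rz":0,"tx":0,"ty":0,"tz":165,"hand":-0.3},{"rx":0,"ry":0,"rz":0,"tx":0,"ty":0,"tz":170,"hand":-0.3},{"rx":0,"ry":0,"rz":0,"tx":0,"ty":0,"tz":170,"hand":0.2}]' 80
python3 -m creep '[{"rx":0,"ry":0,"rz":0,"tx":0,"ty":0,"tz":0,"hand":0.5},{"rx":0,"ry":0,"rz":0,"tx":0,"ty":0,"tz":0,"hand":1},{"rx":0,"ry":0,"rz":0,"tx":0,"ty":0,"tz":0,"hand":1},{"rx":0,"ry":0,"rz":0,"tx":0,"ty":0,"tz":0,"hand":1},{"rx":0,"ry":0,"rz":0,"tx":0,"ty":0,"tz":0,"hand":1},{"rx":0,"ry":0,"rz":0,"tx":0,"ty":0,"tz":0,"hand":1}]' 80
```

```text
weight_l 0.92 [ 0.4526 -0.4221] area 2115 1933
weight_s 0.55 [ 0.5825 -0.3745] area 1157 1000
clock: 3.45
position: [0.4376, -0.3089, 0.0304]
tool_rot: [3.142, -0.0, -0.001]
force: [-0.1, 0.3, 0.4]
grip_width: 0.042
clock: 4.05
position: [0.4381, -0.3087, 0.0312]
tool_rot: [3.141, -0.001, -0.001]
force: [-1.0, 2.1, 9.3]
grip_width: 0.016
```

```bash
python3 -m creep '[{"rx":0,"ry":0,"rz":0,"tx":0,"ty":0,"tz":-5,"hand":1},{"rx":0,"ry":0,"rz":0,"tx":0,"ty":0,"tz":-15,"hand":1},{"rx":0,"ry":0,"rz":0,"tx":0,"ty":0,"tz":-35,"hand":1},{"rx":0,"ry":0,"rz":0,"tx":0,"ty":0,"tz":-60,"hand":1},{"rx":0,"ry":0,"rz":0,"tx":0,"ty":0,"tz":-80,"hand":1},{"rx":0,"ry":0,"rz":0,"tx":0,"ty":0,"tz":-80,"hand":1},{"rx":0,"ry":0,"rz":0,"tx":0,"ty":0,"tz":-80,"hand":1}]' 80
python3 - <<'E'
from h import *
f=viewer.grab_frame("wrist");cv2.imwrite("pics/c1.png",f["pixels"]);delta(.4477,.0005,.11)
E
```

```text
clock: 4.75
position: [0.4375, -0.3085, 0.1103]
tool_rot: [3.141, -0.0, -0.001]
force: [-0.6, -0.2, -6.9]
grip_width: 0.0156
t [ 1.020e+01 -3.088e+02 -2.000e-01] r [-0.03  0.04 -0.04]
```

View pics/c1.png

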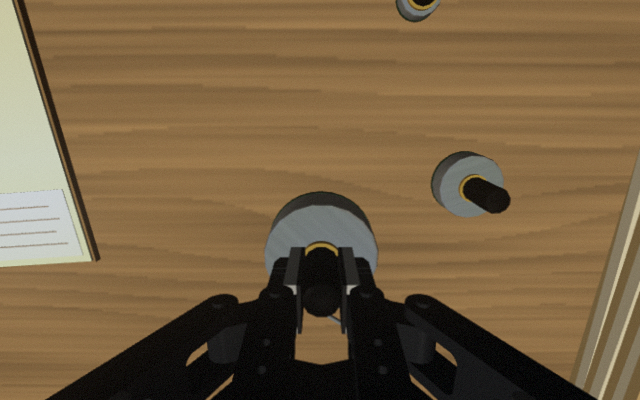

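XL hangs upright in the jaws at (320,245) with about 7 N of load. I'll carry it to the cut-end pad.

```bash
python3 -m creep '[{"rx":0,"ry":0,"rz":0,"tx":0,"ty":-20,"tz":0,"hand":1},{"rx":0,"ry":0,"rz":0,"tx":1,"ty":-60,"tz":0,"hand":1},{"rx":0,"ry":0,"rz":0,"tx":3,"ty":-105,"tz":0,"hand":1},{"rx":0,"ry":0,"rz":0,"tx":5,"ty":-150,"tz":0,"hand":1},{"rx":0,"ry":0,"rz":0,"tx":7,"ty":-195,"tz":0,"hand":1},{"rx":0,"ry":0,"rz":0,"tx":9,"ty":-240,"tz":0,"hand":1},{"rx":0,"ry":0,"rz":0,"tx":10,"ty":-280,"tz":0,"hand":1},{"rx":0,"ry":0,"rz":0,"tx":10,"ty":-300,"tz":0,"hand":1}]' 80
python3 -m creep '[{"rx":0,"ry":0,"rz":0,"tx":0,"ty":-9,"tz":0,"hand":1},{"rx":0,"ry":0,"rz":0,"tx":0,"ty":-9,"tz":0,"hand":1},{"rx":0,"ry":0,"rz":0,"tx":0,"ty":-9,"tz":0,"hand":1},{"rx":0,"ry":0,"rz":0,"tx":0,"ty":-9,"tz":0,"hand":1}]' 80
python3 - <<'E'
from h import *
st=bot.observe();f=viewer.grab_frame("wrist");c=cam(f,st);im=f["pixels"]
for d in viewer.outline_of("pad_a",f):
    ys,xs=np.nonzero(d["mask"]); print(d["score"],ray(c,(xs.mean(),ys.mean()),.014).round(4),d["bbox"])
cv2.imwrite("pics/c2.png",im);delta(.4477,.0005,.046)
E
```

```text
clock: 5.6
position: [0.4472, -0.0051, 0.1094]
tool_rot: [-3.141, 0.002, 0.003]
force: [0.1, -0.9, -6.9]
grip_width: 0.0156
clock: 6.0
position: [0.4477, -0.0009, 0.1101]
tool_rot: [3.141, 0.0, -0.003]
force: [-0.4, 0.2, -7.0]
grip_width: 0.016
0.98 [0.5778 0.0155 0.014 ] [259.4, 0.0, 329.0, 37.3]
0.97 [0.5218 0.0093 0.014 ] [269.4, 67.2, 342.4, 146.9]
0.93 [0.4635 0.0045 0.014 ] [283.7, 171.6, 346.1, 203.4]
t [-0.1 -1.1 64.2] r [ 0.01  0.01 -0.14]
```

View pics/c2.png

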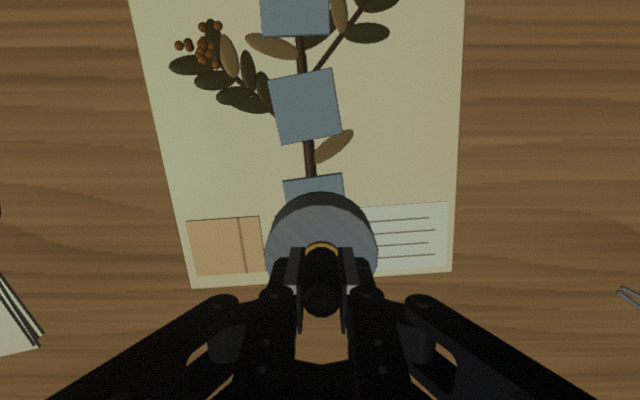

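Pads show at (305,107) and (315,187), and they match the earlier estimate. I'll lower XL gently.

```bash
python3 -m creep '[{"rx":0,"ry":0,"rz":0,"tx":0,"ty":-2,"tz":15,"hand":1},{"rx":0,"ry":0,"rz":0,"tx":0,"ty":-2,"tz":35,"hand":1},{"rx":0,"ry":0,"rz":0,"tx":0,"ty":-2,"tz":50,"hand":1},{"rx":0,"ry":0,"rz":0,"tx":0,"ty":-2,"tz":57,"hand":1},{"rx":0,"ry":0,"rz":0,"tx":0,"ty":-2,"tz":61,"hand":1},{"rx":0,"ry":0,"rz":0,"tx":0,"ty":-2,"tz":63,"hand":1},{"rx":0,"ry":0,"rz":0,"tx":0,"ty":-2,"tz":64,"hand":1},{"rx":0,"ry":0,"rz":0,"tx":0,"ty":-2,"tz":64,"hand":1}]' 80
```

```text
clock: 6.9
position: [0.4481, 0.0024, 0.0466]
tool_rot: [-3.142, -0.001, -0.001]
force: [0.6, 0.5, -6.3]
grip_width: 0.0158
```

```bash
python3 -m creep '[{"rx":0,"ry":0,"rz":0,"tx":0,"ty":0,"tz":1,"hand":1},{"rx":0,"ry":0,"rz":0,"tx":0,"ty":0,"tz":2,"hand":1},{"rx":0,"ry":0,"rz":0,"tx":0,"ty":0,"tz":2,"hand":1}]' 80
python3 -m creep '[{"rx":0,"ry":0,"rz":0,"tx":0,"ty":0,"tz":0.5,"hand":1},{"rx":0,"ry":0,"rz":0,"tx":0,"ty":0,"tz":0.5,"hand":1}]' 80
```

```text
clock: 7.2
position: [0.4481, 0.0027, 0.0451]
tool_rot: [-3.141, -0.001, -0.0]
force: [-4.1, 1.6, 18.7]
grip_width: 0.0161
clock: 7.4
position: [0.4481, 0.0027, 0.0451]
tool_rot: [-3.141, -0.001, -0.001]
force: [-8.2, 1.5, 33.4]
grip_width: 0.0159
```

Touchdown (+33 N). I'll open to about 55 mm, then rise.

```bash
python3 -m creep '[{"rx":0,"ry":0,"rz":0,"tx":0,"ty":0,"tz":-1,"hand":0.6},{"rx":0,"ry":0,"rz":0,"tx":0,"ty":0,"tz":-1,"hand":0.2},{"rx":0,"ry":0,"rz":0,"tx":0,"ty":0,"tz":-1,"hand":-0.2},{"rx":0,"ry":0,"rz":0,"tx":0,"ty":0,"tz":-1,"hand":-0.3},{"rx":0,"ry":0,"rz":0,"tx":0,"ty":0,"tz":-1,"hand":-0.3},{"rx":0,"ry":0,"rz":0,"tx":0,"ty":0,"tz":-30,"hand":-0.3},{"rx":0,"ry":0,"rz":0,"tx":0,"ty":0,"tz":-70,"hand":-0.3},{"rx":0,"ry":0,"rz":0,"tx":0,"ty":0,"tz":-110,"hand":-0.3}]' 80
python3 -m creep '[{"rx":0,"ry":0,"rz":0,"tx":0,"ty":0,"tz":-45,"hand":-0.3},{"rx":0,"ry":0,"rz":0,"tx":0,"ty":0,"tz":-45,"hand":-0.3},{"rx":0,"ry":0,"rz":0,"tx":0,"ty":0,"tz":-45,"hand":-0.3}]' 80
python3 look.py weight_xl .448 .002 d1 0.014
python3 - <<'E'
from h import *
st=bot.observe();f=viewer.grab_frame("wrist");c=cam(f,st)
for d in viewer.outline_of("pad_a",f):
    ys,xs=np.nonzero(d["mask"]); print(d["score"],ray(c,(xs.mean(),ys.mean()),.014).round(4),d["bbox"])
delta(.4526,-.4221,.2)
E
```

```text
clock: 8.2
position: [0.4473, 0.0023, 0.1549]
tool_rot: [3.141, 0.001, -0.001]
force: [-0.1, 0.7, -0.4]
grip_width: 0.0555
clock: 8.5
position: [0.4482, 0.0025, 0.1995]
tool_rot: [-3.141, -0.002, -0.001]
force: [0.5, 0.7, -1.0]
grip_width: 0.0555
weight_xl 0.7 [0.447  0.0017] area 3133 2915
[0.4474 0.0024 0.1981] [ 3.141e+00  1.000e-03 -1.000e-03] 0.05566623184507715
0.85 [0.5214 0.0091 0.014 ] [289.4, 75.6, 343.1, 135.9]
0.65 [0.5901 0.0154 0.014 ] [279.8, 0.0, 331.5, 55.4]
t [  5.6 424.5  -2.1] r [ 0.02  0.11 -0.04]
```

View pics/d1.png

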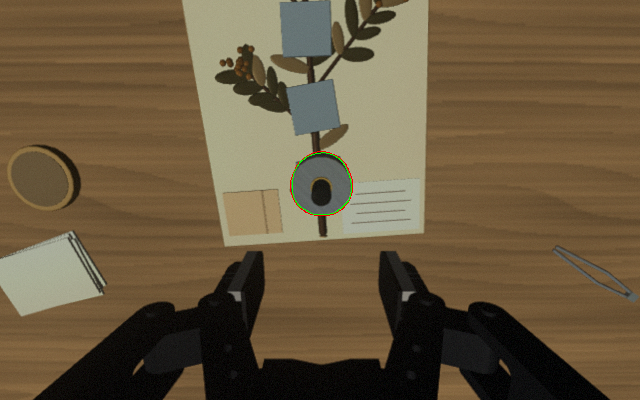

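XL is upright and about 1 mm off its pad centre, at pixel (321,184). Next is L.

```bash
python3 -m creep '[{"rx":0,"ry":0,"rz":0,"tx":0,"ty":40,"tz":0,"hand":-0.3},{"rx":0,"ry":0,"rz":0,"tx":1,"ty":88,"tz":0,"hand":-0.3},{"rx":0,"ry":0,"rz":0,"tx":2,"ty":136,"tz":0,"hand":-0.3},{"rx":0,"ry":0,"rz":0,"tx":3,"ty":184,"tz":0,"hand":-0.3},{"rx":0,"ry":0,"rz":0,"tx":4,"ty":232,"tz":0,"hand":-0.3},{"rx":0,"ry":0,"rz":0,"tx":5,"ty":280,"tz":0,"hand":-0.3},{"rx":0,"ry":0,"rz":0,"tx":5,"ty":328,"tz":0,"hand":-0.3},{"rx":0,"ry":0,"rz":0,"tx":5,"ty":375,"tz":0,"hand":-0.3}]' 80
python3 -m creep '[{"rx":0,"ry":0,"rz":0,"tx":0,"ty":40,"tz":0,"hand":-0.3},{"rx":0,"ry":0,"rz":0,"tx":0,"ty":49,"tz":0,"hand":-0.3},{"rx":0,"ry":0,"rz":0,"tx":0,"ty":49,"tz":0,"hand":-0.3},{"rx":0,"ry":0,"rz":0,"tx":0,"ty":49,"tz":0,"hand":-0.3}]' 80
python3 look.py weight_l .4526 -.4221 e1
python3 -c "
from h import *
delta(.4526,-.4221,.026)"
```

```text
clock: 9.5
position: [0.4519, -0.3744, 0.1976]
tool_rot: [-3.141, 0.002, -0.001]
force: [0.8, 0.8, 0.9]
grip_width: 0.0557
clock: 9.9
position: [0.4526, -0.4202, 0.1979]
tool_rot: [-3.14, 0.001, 0.0]
force: [0.1, -0.0, 0.0]
grip_width: 0.0558
weight_l 0.74 [ 0.4537 -0.423 ] area 1933 1795
[ 0.453  -0.42    0.1986] [-3.141e+00  0.000e+00  1.000e-03] 0.05566420682423471
t [ -0.4   2.3 172.6] r [-0.05  0.01  0.06]
```

View pics/e1.png

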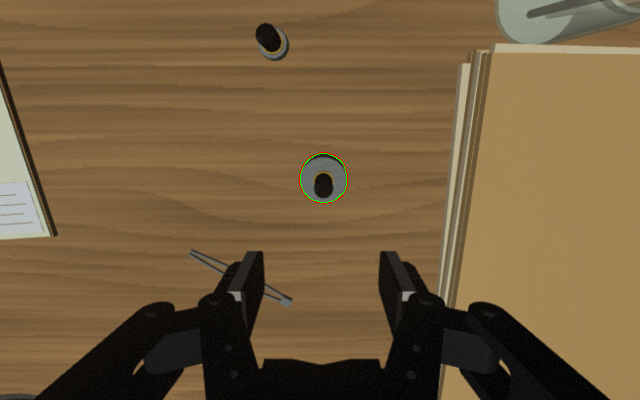

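L is at pixel (324,178), clear of the folder edge at about (450,200). I'll descend and grip.

```bash
python3 -m creep '[{"rx":0,"ry":0,"rz":0,"tx":0,"ty":3,"tz":35,"hand":-0.3},{"rx":0,"ry":0,"rz":0,"tx":0,"ty":3,"tz":70,"hand":-0.3},{"rx":0,"ry":0,"rz":0,"tx":0,"ty":3,"tz":105,"hand":-0.3},{"rx":0,"ry":0,"rz":0,"tx":0,"ty":3,"tz":135,"hand":-0.3},{"rx":0,"ry":0,"rz":0,"tx":0,"ty":3,"tz":155,"hand":-0.3},{"rx":0,"ry":0,"rz":0,"tx":0,"ty":3,"tz":166,"hand":-0.3},{"rx":0,"ry":0,"rz":0,"tx":0,"ty":3,"tz":172,"hand":-0.3},{"rx":0,"ry":0,"rz":0,"tx":0,"ty":3,"tz":172,"hand":0.2}]' 80
python3 -m creep '[{"rx":0,"ry":0,"rz":0,"tx":0,"ty":0,"tz":0,"hand":0.5},{"rx":0,"ry":0,"rz":0,"tx":0,"ty":0,"tz":0,"hand":1},{"rx":0,"ry":0,"rz":0,"tx":0,"ty":0,"tz":0,"hand":1},{"rx":0,"ry":0,"rz":0,"tx":0,"ty":0,"tz":0,"hand":1},{"rx":0,"ry":0,"rz":0,"tx":0,"ty":0,"tz":0,"hand":1},{"rx":0,"ry":0,"rz":0,"tx":0,"ty":0,"tz":0,"hand":1}]' 80
python3 -m creep '[{"rx":0,"ry":0,"rz":0,"tx":0,"ty":0,"tz":-5,"hand":1},{"rx":0,"ry":0,"rz":0,"tx":0,"ty":0,"tz":-15,"hand":1},{"rx":0,"ry":0,"rz":0,"tx":0,"ty":0,"tz":-35,"hand":1},{"rx":0,"ry":0,"rz":0,"tx":0,"ty":0,"tz":-65,"hand":1},{"rx":0,"ry":0,"rz":0,"tx":0,"ty":0,"tz":-100,"hand":1},{"rx":0,"ry":0,"rz":0,"tx":0,"ty":0,"tz":-120,"hand":1},{"rx":0,"ry":0,"rz":0,"tx":0,"ty":0,"tz":-120,"hand":1}]' 80
python3 -c "
from h import *
delta(.5217,.0087,.145)"
```

```text
clock: 10.8
position: [0.4528, -0.4242, 0.0269]
tool_rot: [-3.141, -0.0, -0.0]
force: [0.9, 0.5, 0.0]
grip_width: 0.0421
clock: 11.4
position: [0.4531, -0.4248, 0.028]
tool_rot: [3.141, -0.001, -0.001]
force: [-0.3, 2.2, 6.9]
grip_width: 0.0158
clock: 12.1
position: [0.4536, -0.4257, 0.1505]
tool_rot: [3.138, -0.004, -0.001]
force: [0.6, 0.4, -3.0]
grip_width: 0.0159
t [  67.7 -434.5    4.4] r [ 0.19 -0.23 -0.06]
```

```bash
python3 -m creep '[{"rx":0,"ry":0,"rz":0,"tx":3,"ty":-20,"tz":0,"hand":1},{"rx":0,"ry":0,"rz":0,"tx":9,"ty":-60,"tz":0,"hand":1},{"rx":0,"ry":0,"rz":0,"tx":17,"ty":-107,"tz":0,"hand":1},{"rx":0,"ry":0,"rz":0,"tx":24,"ty":-155,"tz":0,"hand":1},{"rx":0,"ry":0,"rz":0,"tx":32,"ty":-203,"tz":0,"hand":1},{"rx":0,"ry":0,"rz":0,"tx":39,"ty":-251,"tz":0,"hand":1},{"rx":0,"ry":0,"rz":0,"tx":47,"ty":-299,"tz":0,"hand":1},{"rx":0,"ry":0,"rz":0,"tx":54,"ty":-347,"tz":0,"hand":1}]' 80
python3 -m creep '[{"rx":0,"ry":0,"rz":0,"tx":7,"ty":-40,"tz":0,"hand":1},{"rx":0,"ry":0,"rz":0,"tx":12,"ty":-70,"tz":0,"hand":1},{"rx":0,"ry":0,"rz":0,"tx":14,"ty":-87,"tz":0,"hand":1},{"rx":0,"ry":0,"rz":0,"tx":14,"ty":-87,"tz":0,"hand":1},{"rx":0,"ry":0,"rz":0,"tx":14,"ty":-87,"tz":0,"hand":1},{"rx":0,"ry":0,"rz":0,"tx":14,"ty":-87,"tz":0,"hand":1}]' 80
python3 - <<'E'
from h import *
st=bot.observe();f=viewer.grab_frame("wrist");c=cam(f,st)
for d in viewer.outline_of("pad_a",f):
    ys,xs=np.nonzero(d["mask"]); print(d["score"],ray(c,(xs.mean(),ys.mean()),.014).round(4),d["bbox"])
cv2.imwrite("pics/e2.png",f["pixels"])
delta(.5217,.0087,.044)
E
```

```text
clock: 12.9
position: [0.5064, -0.0756, 0.1464]
tool_rot: [-3.142, 0.001, -0.001]
force: [1.7, 0.3, -3.7]
grip_width: 0.0156
clock: 13.5
position: [0.5205, 0.0083, 0.1466]
tool_rot: [3.141, 0.0, -0.002]
force: [0.4, 0.4, -3.2]
grip_width: 0.0158
0.83 [0.5911 0.0155 0.014 ] [284.1, 78.5, 339.1, 138.1]
0.79 [0.5283 0.0095 0.014 ] [292.5, 164.2, 347.9, 209.9]
0.75 [0.6582 0.0232 0.014 ] [268.5, 1.0, 335.8, 43.8]
t [  1.1  -0.4 102.7] r [ 0.01  0.01 -0.12]
```

View pics/e2.png

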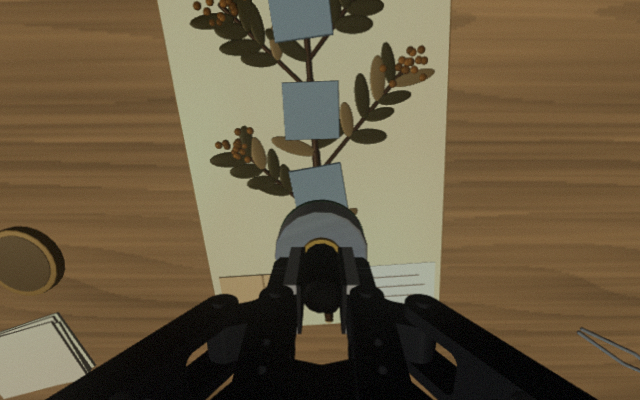

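L is held upright over the second pad (visible at (320,187)). I'll lower it.

```bash
python3 -m creep '[{"rx":0,"ry":0,"rz":0,"tx":1,"ty":0,"tz":25,"hand":1},{"rx":0,"ry":0,"rz":0,"tx":1,"ty":0,"tz":55,"hand":1},{"rx":0,"ry":0,"rz":0,"tx":1,"ty":0,"tz":80,"hand":1},{"rx":0,"ry":0,"rz":0,"tx":1,"ty":0,"tz":93,"hand":1},{"rx":0,"ry":0,"rz":0,"tx":1,"ty":0,"tz":98,"hand":1},{"rx":0,"ry":0,"rz":0,"tx":1,"ty":0,"tz":101,"hand":1},{"rx":0,"ry":0,"rz":0,"tx":1,"ty":0,"tz":102,"hand":1},{"rx":0,"ry":0,"rz":0,"tx":1,"ty":0,"tz":102,"hand":1}]' 80
python3 -m creep '[{"rx":0,"ry":0,"rz":0,"tx":0,"ty":0,"tz":1,"hand":1},{"rx":0,"ry":0,"rz":0,"tx":0,"ty":0,"tz":1,"hand":1}]' 80
```

```text
clock: 14.4
position: [0.5223, 0.0093, 0.0455]
tool_rot: [-3.141, -0.001, -0.001]
force: [-0.4, 1.0, -3.9]
grip_width: 0.0159
clock: 14.6
position: [0.522, 0.0094, 0.0441]
tool_rot: [-3.141, -0.001, -0.001]
force: [0.6, 0.2, -3.3]
grip_width: 0.0159
```

```bash
python3 -m creep '[{"rx":0,"ry":0,"rz":0,"tx":0,"ty":0,"tz":1,"hand":1},{"rx":0,"ry":0,"rz":0,"tx":0,"ty":0,"tz":1.5,"hand":1},{"rx":0,"ry":0,"rz":0,"tx":0,"ty":0,"tz":1.5,"hand":1}]' 80
python3 -m creep '[{"rx":0,"ry":0,"rz":0,"tx":0,"ty":0,"tz":1,"hand":1},{"rx":0,"ry":0,"rz":0,"tx":0,"ty":0,"tz":1,"hand":1}]' 80
```

```text
clock: 14.9
position: [0.5218, 0.0094, 0.0422]
tool_rot: [3.142, 0.0, -0.001]
force: [-0.2, -0.6, -4.0]
grip_width: 0.0158
clock: 15.1
position: [0.5219, 0.0094, 0.0419]
tool_rot: [-3.141, -0.0, -0.001]
force: [-4.6, 1.2, 13.2]
grip_width: 0.016
```

```bash
python3 -m creep '[{"rx":0,"ry":0,"rz":0,"tx":0,"ty":0,"tz":0,"hand":0.6},{"rx":0,"ry":0,"rz":0,"tx":0,"ty":0,"tz":0,"hand":0.2},{"rx":0,"ry":0,"rz":0,"tx":0,"ty":0,"tz":0,"hand":-0.2},{"rx":0,"ry":0,"rz":0,"tx":0,"ty":0,"tz":0,"hand":-0.3},{"rx":0,"ry":0,"rz":0,"tx":0,"ty":0,"tz":0,"hand":-0.3},{"rx":0,"ry":0,"rz":0,"tx":0,"ty":0,"tz":-30,"hand":-0.3},{"rx":0,"ry":0,"rz":0,"tx":0,"ty":0,"tz":-70,"hand":-0.3},{"rx":0,"ry":0,"rz":0,"tx":0,"ty":0,"tz":-110,"hand":-0.3}]' 80
python3 -m creep '[{"rx":0,"ry":0,"rz":0,"tx":0,"ty":0,"tz":-45,"hand":-0.3},{"rx":0,"ry":0,"rz":0,"tx":0,"ty":0,"tz":-45,"hand":-0.3},{"rx":0,"ry":0,"rz":0,"tx":0,"ty":0,"tz":-45,"hand":-0.3}]' 80
python3 look.py weight_l .522 .009 f1 0.014
python3 - <<'E'
from h import *
st=bot.observe();f=viewer.grab_frame("wrist");c=cam(f,st)
for d in viewer.outline_of("pad_a",f):
    ys,xs=np.nonzero(d["mask"]); print(d["score"],ray(c,(xs.mean(),ys.mean()),.014).round(4),d["bbox"])
delta(.583,-.3745,.2)
E
```

```text
clock: 15.9
position: [0.5214, 0.0093, 0.1524]
tool_rot: [3.141, 0.001, -0.001]
force: [-0.1, 0.1, 0.3]
grip_width: 0.0553
clock: 16.2
position: [0.5222, 0.0095, 0.1971]
tool_rot: [-3.141, -0.002, -0.001]
force: [-0.6, -0.5, -0.8]
grip_width: 0.0552
weight_l 0.7 [0.5229 0.0086] area 2118 1989
[0.5214 0.0094 0.1955] [ 3.141e+00  1.000e-03 -1.000e-03] 0.05523599666921347
0.94 [0.6654 0.0238 0.014 ] [275.8, 3.7, 335.2, 50.8]
0.74 [0.5338 0.016  0.014 ] [296.8, 156.1, 347.8, 204.7]
0.67 [0.5912 0.0157 0.014 ] [286.1, 83.3, 336.8, 136.7]
t [ 62.  383.8  -4.8] r [ 0.02  0.11 -0.04]
```

View pics/f1.png

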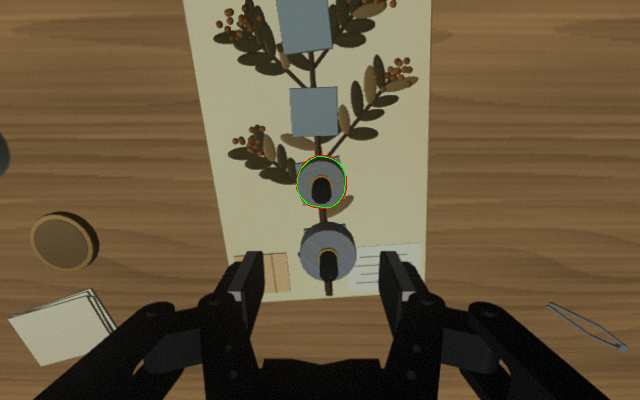

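L stands about 1 mm off the second pad's centre, at (321,182). Next is S, at about (0.583, -0.3745).

```bash
python3 -m creep '[{"rx":0,"ry":0,"rz":0,"tx":6,"ty":35,"tz":-2,"hand":-0.3},{"rx":0,"ry":0,"rz":0,"tx":13,"ty":82,"tz":-4,"hand":-0.3},{"rx":0,"ry":0,"rz":0,"tx":21,"ty":130,"tz":-5,"hand":-0.3},{"rx":0,"ry":0,"rz":0,"tx":29,"ty":178,"tz":-5,"hand":-0.3},{"rx":0,"ry":0,"rz":0,"tx":37,"ty":226,"tz":-5,"hand":-0.3},{"rx":0,"ry":0,"rz":0,"tx":44,"ty":274,"tz":-5,"hand":-0.3},{"rx":0,"ry":0,"rz":0,"tx":52,"ty":322,"tz":-5,"hand":-0.3},{"rx":0,"ry":0,"rz":0,"tx":60,"ty":365,"tz":-5,"hand":-0.3}]' 80
python3 -m creep '[{"rx":0,"ry":0,"rz":0,"tx":2,"ty":18,"tz":0,"hand":-0.3},{"rx":0,"ry":0,"rz":0,"tx":2,"ty":18,"tz":0,"hand":-0.3},{"rx":0,"ry":0,"rz":0,"tx":2,"ty":18,"tz":0,"hand":-0.3}]' 80
python3 look.py weight_s .583 -.3745 g1
python3 -c "
from h import *
delta(.583,-.3745,.020)"
```

```text
clock: 17.2
position: [0.5809, -0.3581, 0.2]
tool_rot: [-3.141, 0.002, -0.002]
force: [0.3, 0.6, -0.1]
grip_width: 0.0552
clock: 17.5
position: [0.5832, -0.3732, 0.1999]
tool_rot: [-3.14, 0.002, -0.001]
force: [0.2, 1.1, 0.5]
grip_width: 0.0557
weight_s 0.93 [ 0.583  -0.3756] area 713 650
[ 0.5838 -0.3722  0.2008] [-3.141e+00  1.000e-03  1.000e-03] 0.05568032986492683
t [ -0.7   2.5 180.8] r [-0.06  0.03  0.04]
```

View pics/g1.png

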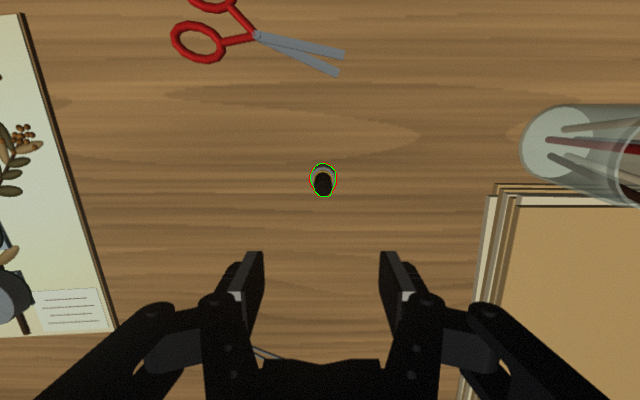

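S is at pixel (323,180); the scissors and glass are clear. I'll descend and grip.

```bash
python3 -m creep '[{"rx":0,"ry":0,"rz":0,"tx":-1,"ty":3,"tz":35,"hand":-0.3},{"rx":0,"ry":0,"rz":0,"tx":-1,"ty":3,"tz":70,"hand":-0.3},{"rx":0,"ry":0,"rz":0,"tx":-1,"ty":3,"tz":105,"hand":-0.3},{"rx":0,"ry":0,"rz":0,"tx":-1,"ty":3,"tz":138,"hand":-0.3},{"rx":0,"ry":0,"rz":0,"tx":-1,"ty":3,"tz":162,"hand":-0.3},{"rx":0,"ry":0,"rz":0,"tx":-1,"ty":3,"tz":174,"hand":-0.3},{"rx":0,"ry":0,"rz":0,"tx":-1,"ty":3,"tz":180,"hand":-0.3},{"rx":0,"ry":0,"rz":0,"tx":-1,"ty":3,"tz":180,"hand":0.2}]' 80
python3 -m creep '[{"rx":0,"ry":0,"rz":0,"tx":0,"ty":0,"tz":0,"hand":0.5},{"rx":0,"ry":0,"rz":0,"tx":0,"ty":0,"tz":0,"hand":1},{"rx":0,"ry":0,"rz":0,"tx":0,"ty":0,"tz":0,"hand":1},{"rx":0,"ry":0,"rz":0,"tx":0,"ty":0,"tz":0,"hand":1},{"rx":0,"ry":0,"rz":0,"tx":0,"ty":0,"tz":0,"hand":1},{"rx":0,"ry":0,"rz":0,"tx":0,"ty":0,"tz":0,"hand":1}]' 80
python3 -m creep '[{"rx":0,"ry":0,"rz":0,"tx":0,"ty":0,"tz":-5,"hand":1},{"rx":0,"ry":0,"rz":0,"tx":0,"ty":0,"tz":-15,"hand":1},{"rx":0,"ry":0,"rz":0,"tx":0,"ty":0,"tz":-35,"hand":1},{"rx":0,"ry":0,"rz":0,"tx":0,"ty":0,"tz":-65,"hand":1},{"rx":0,"ry":0,"rz":0,"tx":0,"ty":0,"tz":-100,"hand":1},{"rx":0,"ry":0,"rz":0,"tx":0,"ty":0,"tz":-125,"hand":1},{"rx":0,"ry":0,"rz":0,"tx":0,"ty":0,"tz":-125,"hand":1},{"rx":0,"ry":0,"rz":0,"tx":0,"ty":0,"tz":-125,"hand":1}]' 80
python3 -c "
from h import *
delta(.668,.0225,.145)"
```

```text
clock: 18.4
position: [0.5828, -0.3763, 0.0215]
tool_rot: [-3.141, 0.0, -0.0]
force: [-0.1, 0.1, -0.1]
grip_width: 0.0422
clock: 19.0
position: [0.5831, -0.3769, 0.0224]
tool_rot: [3.141, -0.001, -0.001]
force: [-0.6, 1.5, 8.9]
grip_width: 0.0158
clock: 19.8
position: [0.5827, -0.3767, 0.1471]
tool_rot: [3.141, -0.001, -0.001]
force: [-0.1, 0.3, -1.6]
grip_width: 0.0157
t [  85.  -399.3    2. ] r [ 0.03 -0.06 -0.04]
```

```bash
python3 -m creep '[{"rx":0,"ry":0,"rz":0,"tx":4,"ty":-20,"tz":0,"hand":1},{"rx":0,"ry":0,"rz":0,"tx":13,"ty":-60,"tz":0,"hand":1},{"rx":0,"ry":0,"rz":0,"tx":22,"ty":-105,"tz":0,"hand":1},{"rx":0,"ry":0,"rz":0,"tx":32,"ty":-152,"tz":0,"hand":1},{"rx":0,"ry":0,"rz":0,"tx":42,"ty":-199,"tz":0,"hand":1},{"rx":0,"ry":0,"rz":0,"tx":52,"ty":-246,"tz":0,"hand":1},{"rx":0,"ry":0,"rz":0,"tx":62,"ty":-293,"tz":0,"hand":1},{"rx":0,"ry":0,"rz":0,"tx":72,"ty":-340,"tz":0,"hand":1}]' 80
python3 -m creep '[{"rx":0,"ry":0,"rz":0,"tx":9,"ty":-40,"tz":0,"hand":1},{"rx":0,"ry":0,"rz":0,"tx":13,"ty":-59,"tz":0,"hand":1},{"rx":0,"ry":0,"rz":0,"tx":13,"ty":-59,"tz":0,"hand":1},{"rx":0,"ry":0,"rz":0,"tx":13,"ty":-59,"tz":0,"hand":1},{"rx":0,"ry":0,"rz":0,"tx":13,"ty":-59,"tz":0,"hand":1}]' 80
python3 - <<'E'
from h import *
st=bot.observe();f=viewer.grab_frame("wrist");c=cam(f,st)
for d in viewer.outline_of("pad_a",f):
    ys,xs=np.nonzero(d["mask"]); print(d["score"],ray(c,(xs.mean(),ys.mean()),.014).round(4),d["bbox"])
cv2.imwrite("pics/g2.png",f["pixels"])
delta(.668,.0225,.037)
E
```

```text
clock: 20.6
position: [0.6542, -0.034, 0.1453]
tool_rot: [-3.141, 0.002, -0.0]
force: [1.7, -0.4, -0.8]
grip_width: 0.016
clock: 21.1
position: [0.6675, 0.0208, 0.146]
tool_rot: [3.141, 0.001, -0.002]
force: [0.7, -0.4, -0.6]
grip_width: 0.0161
0.78 [0.6694 0.0237 0.014 ] [286.0, 163.3, 350.7, 222.0]
0.47 [0.5387 0.0295 0.014 ] [307.6, 308.7, 339.7, 326.2]
t [  0.4  -1.7 109.2] r [ 0.02  0.02 -0.14]
```

View pics/g2.png

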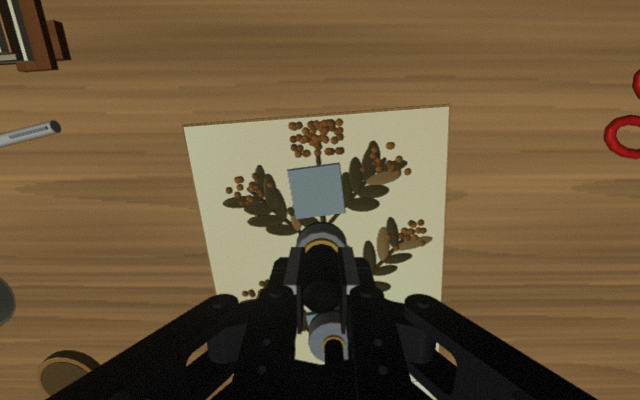

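The flower-head pad is fully visible at (316,191), centre about (0.669, 0.023). I'll lower S.

```bash
python3 -m creep '[{"rx":0,"ry":0,"rz":0,"tx":1,"ty":-2,"tz":25,"hand":1},{"rx":0,"ry":0,"rz":0,"tx":1,"ty":-2,"tz":55,"hand":1},{"rx":0,"ry":0,"rz":0,"tx":1,"ty":-2,"tz":83,"hand":1},{"rx":0,"ry":0,"rz":0,"tx":1,"ty":-2,"tz":98,"hand":1},{"rx":0,"ry":0,"rz":0,"tx":1,"ty":-2,"tz":104,"hand":1},{"rx":0,"ry":0,"rz":0,"tx":1,"ty":-2,"tz":107,"hand":1},{"rx":0,"ry":0,"rz":0,"tx":1,"ty":-2,"tz":108,"hand":1},{"rx":0,"ry":0,"rz":0,"tx":1,"ty":-2,"tz":108,"hand":1}]' 80
python3 -m creep '[{"rx":0,"ry":0,"rz":0,"tx":0,"ty":0,"tz":1,"hand":1},{"rx":0,"ry":0,"rz":0,"tx":0,"ty":0,"tz":2,"hand":1},{"rx":0,"ry":0,"rz":0,"tx":0,"ty":0,"tz":2,"hand":1}]' 80
```

```text
clock: 22.0
position: [0.6694, 0.0243, 0.0392]
tool_rot: [-3.141, -0.001, -0.001]
force: [0.3, 0.1, -0.6]
grip_width: 0.0156
clock: 22.3
position: [0.669, 0.0243, 0.0365]
tool_rot: [-3.142, -0.0, -0.001]
force: [0.0, -0.9, -0.1]
grip_width: 0.0161
```

```bash
python3 -m creep '[{"rx":0,"ry":0,"rz":0,"tx":0,"ty":0,"tz":0.5,"hand":1},{"rx":0,"ry":0,"rz":0,"tx":0,"ty":0,"tz":1,"hand":1},{"rx":0,"ry":0,"rz":0,"tx":0,"ty":0,"tz":1,"hand":1}]' 80
```

```text
clock: 22.6
position: [0.6691, 0.0243, 0.0364]
tool_rot: [-3.141, -0.001, -0.001]
force: [-4.8, -0.0, 16.1]
grip_width: 0.0156
```

```bash
python3 -m creep '[{"rx":0,"ry":0,"rz":0,"tx":0,"ty":0,"tz":0,"hand":0.6},{"rx":0,"ry":0,"rz":0,"tx":0,"ty":0,"tz":0,"hand":0.2},{"rx":0,"ry":0,"rz":0,"tx":0,"ty":0,"tz":0,"hand":-0.2},{"rx":0,"ry":0,"rz":0,"tx":0,"ty":0,"tz":0,"hand":-0.3},{"rx":0,"ry":0,"rz":0,"tx":0,"ty":0,"tz":0,"hand":-0.3},{"rx":0,"ry":0,"rz":0,"tx":0,"ty":0,"tz":-30,"hand":-0.3},{"rx":0,"ry":0,"rz":0,"tx":0,"ty":0,"tz":-70,"hand":-0.3},{"rx":0,"ry":0,"rz":0,"tx":0,"ty":0,"tz":-115,"hand":-0.3}]' 80
python3 -m creep '[{"rx":0,"ry":0,"rz":0,"tx":0,"ty":0,"tz":-49,"hand":-0.3},{"rx":0,"ry":0,"rz":0,"tx":0,"ty":0,"tz":-49,"hand":-0.3},{"rx":0,"ry":0,"rz":0,"tx":0,"ty":0,"tz":-49,"hand":-0.3}]' 80
python3 look.py weight_s .669 .024 i1 0.014
python3 - <<'E'
from h import *
delta(.466,.41,.2)
E
```

```text
clock: 23.4
position: [0.6681, 0.0242, 0.1508]
tool_rot: [3.141, 0.002, -0.001]
force: [-0.1, 0.4, 0.5]
grip_width: 0.0556
clock: 23.7
position: [0.6692, 0.0243, 0.2004]
tool_rot: [-3.141, -0.002, -0.001]
force: [-1.0, 0.3, -1.4]
grip_width: 0.0552
weight_s 0.77 [0.6692 0.0233] area 782 681
[0.6683 0.0243 0.1983] [ 3.142e+00  1.000e-03 -1.000e-03] 0.05565056443493261
t [-202.6 -385.5   -1.4] r [ 0.    0.09 -0.04]
```

View pics/i1.png

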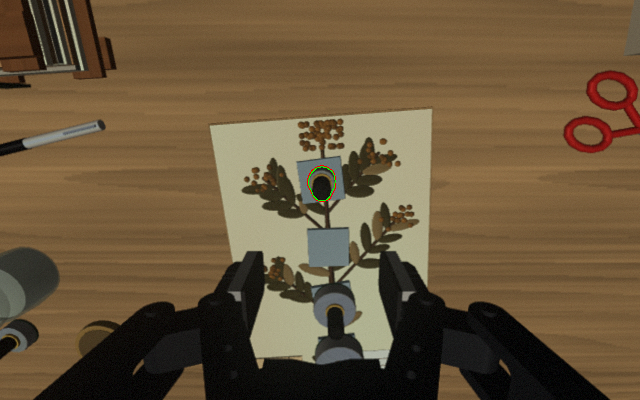

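S is centred on its pad, at (321,184). Next is M beside the jar; I'll stay at z 0.2 on the way.

```bash
python3 -m creep '[{"rx":0,"ry":0,"rz":0,"tx":-14,"ty":-27,"tz":0,"hand":-0.3},{"rx":0,"ry":0,"rz":0,"tx":-34,"ty":-65,"tz":0,"hand":-0.3},{"rx":0,"ry":0,"rz":0,"tx":-54,"ty":-103,"tz":0,"hand":-0.3},{"rx":0,"ry":0,"rz":0,"tx":-74,"ty":-141,"tz":0,"hand":-0.3},{"rx":0,"ry":0,"rz":0,"tx":-94,"ty":-179,"tz":0,"hand":-0.3},{"rx":0,"ry":0,"rz":0,"tx":-114,"ty":-217,"tz":0,"hand":-0.3},{"rx":0,"ry":0,"rz":0,"tx":-134,"ty":-255,"tz":0,"hand":-0.3},{"rx":0,"ry":0,"rz":0,"tx":-154,"ty":-293,"tz":0,"hand":-0.3}]' 80
python3 -m creep '[{"rx":0,"ry":0,"rz":0,"tx":-20,"ty":-38,"tz":0,"hand":-0.3},{"rx":0,"ry":0,"rz":0,"tx":-40,"ty":-75,"tz":0,"hand":-0.3},{"rx":0,"ry":0,"rz":0,"tx":-49,"ty":-92,"tz":0,"hand":-0.3},{"rx":0,"ry":0,"rz":0,"tx":-49,"ty":-92,"tz":0,"hand":-0.3},{"rx":0,"ry":0,"rz":0,"tx":-49,"ty":-92,"tz":0,"hand":-0.3}]' 80
python3 look.py weight_m .466 .41 j1
python3 - <<'E'
from h import *
print(bot.observe()["qpos"].round(2))
c,b,f=find("wrist","paste_jar",np.array([.555,.385]),tol=.09,z=.04)
if b: ys,xs=np.nonzero(b[1]);print(b[0],xs.min(),xs.max(),ys.min(),ys.max(),ray(c,((xs.min()+xs.max())/2,ys.max()),0.02))
delta(.466,.41,.023)
E
```

```text
clock: 24.6
position: [0.5136, 0.3185, 0.198]
tool_rot: [3.14, 0.002, -0.001]
force: [0.9, -0.2, 0.0]
grip_width: 0.0559
clock: 25.1
position: [0.4658, 0.409, 0.1981]
tool_rot: [3.14, 0.001, -0.0]
force: [0.0, -0.6, -0.5]
grip_width: 0.0555
weight_m 0.77 [0.4653 0.4099] area 1180 1103
[0.4667 0.4081 0.1987] [ 3.14e+00  0.00e+00 -2.00e-03] 0.055536903054701194
[-0.92  0.55  0.16  1.65 -0.1   0.94 -2.3 ]
0.91 323 409 41 129 [0.51829745 0.36316823 0.02      ]
t [ -0.7  -1.8 176.1] r [ 0.03  0.01 -0.13]
```

View pics/j1.png

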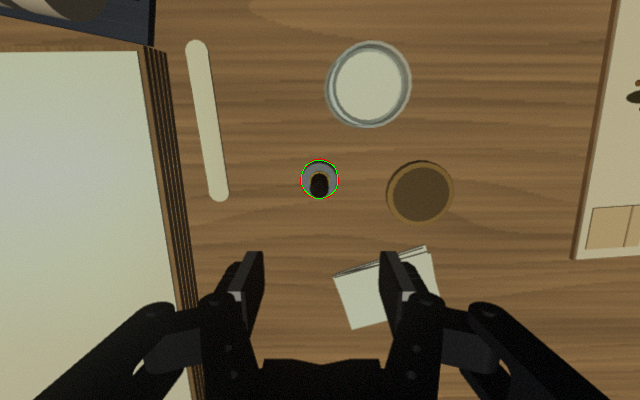

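M is at (320,180), the jar rim at (368,84) about 5 cm ahead, and the lid at (420,192) about 67 mm to the side. The fingers have clearance, so I'll descend.

```bash
python3 -m creep '[{"rx":0,"ry":0,"rz":0,"tx":-1,"ty":-1.5,"tz":35,"hand":-0.2},{"rx":0,"ry":0,"rz":0,"tx":-1,"ty":-1.5,"tz":70,"hand":-0.2},{"rx":0,"ry":0,"rz":0,"tx":-1,"ty":-1.5,"tz":105,"hand":-0.2},{"rx":0,"ry":0,"rz":0,"tx":-1,"ty":-1.5,"tz":135,"hand":-0.2},{"rx":0,"ry":0,"rz":0,"tx":-1,"ty":-1.5,"tz":157,"hand":-0.2},{"rx":0,"ry":0,"rz":0,"tx":-1,"ty":-1.5,"tz":170,"hand":-0.2},{"rx":0,"ry":0,"rz":0,"tx":-1,"ty":-1.5,"tz":175,"hand":-0.2},{"rx":0,"ry":0,"rz":0,"tx":-1,"ty":-1.5,"tz":175,"hand":0.2}]' 80
python3 -m creep '[{"rx":0,"ry":0,"rz":0,"tx":0,"ty":0,"tz":0,"hand":0.5},{"rx":0,"ry":0,"rz":0,"tx":0,"ty":0,"tz":0,"hand":1},{"rx":0,"ry":0,"rz":0,"tx":0,"ty":0,"tz":0,"hand":1},{"rx":0,"ry":0,"rz":0,"tx":0,"ty":0,"tz":0,"hand":1},{"rx":0,"ry":0,"rz":0,"tx":0,"ty":0,"tz":0,"hand":1},{"rx":0,"ry":0,"rz":0,"tx":0,"ty":0,"tz":0,"hand":1}]' 80
python3 -m creep '[{"rx":0,"ry":0,"rz":0,"tx":0,"ty":0,"tz":-5,"hand":1},{"rx":0,"ry":0,"rz":0,"tx":0,"ty":0,"tz":-15,"hand":1},{"rx":0,"ry":0,"rz":0,"tx":0,"ty":0,"tz":-35,"hand":1},{"rx":0,"ry":0,"rz":0,"tx":0,"ty":0,"tz":-65,"hand":1},{"rx":0,"ry":0,"rz":0,"tx":0,"ty":0,"tz":-100,"hand":1},{"rx":0,"ry":0,"rz":0,"tx":0,"ty":0,"tz":-125,"hand":1},{"rx":0,"ry":0,"rz":0,"tx":0,"ty":0,"tz":-125,"hand":1},{"rx":0,"ry":0,"rz":0,"tx":0,"ty":0,"tz":-125,"hand":1}]' 80
python3 -c "
from h import *
delta(.591,.0153,.148)"
```

```text
clock: 26.1
position: [0.4654, 0.4107, 0.0244]
tool_rot: [3.142, -0.0, -0.001]
force: [-0.1, 0.4, 0.2]
grip_width: 0.0381
clock: 26.7
position: [0.4657, 0.4113, 0.0256]
tool_rot: [-3.14, -0.001, -0.001]
force: [-0.2, -1.0, 6.7]
grip_width: 0.0157
clock: 27.5
position: [0.4652, 0.4111, 0.1502]
tool_rot: [-3.141, -0.001, -0.001]
force: [0.0, -0.8, -2.4]
grip_width: 0.0154
t [126.1 395.7   1.9] r [-0.06 -0.04 -0.04]
```

```bash
python3 -m creep '[{"rx":0,"ry":0,"rz":0,"tx":0,"ty":20,"tz":0,"hand":1},{"rx":0,"ry":0,"rz":0,"tx":5,"ty":60,"tz":0,"hand":1},{"rx":0,"ry":0,"rz":0,"tx":15,"ty":103,"tz":0,"hand":1},{"rx":0,"ry":0,"rz":0,"tx":30,"ty":147,"tz":0,"hand":1},{"rx":0,"ry":0,"rz":0,"tx":48,"ty":190,"tz":0,"hand":1},{"rx":0,"ry":0,"rz":0,"tx":66,"ty":233,"tz":0,"hand":1},{"rx":0,"ry":0,"rz":0,"tx":84,"ty":276,"tz":0,"hand":1},{"rx":0,"ry":0,"rz":0,"tx":102,"ty":319,"tz":0,"hand":1}]' 80
python3 -m creep '[{"rx":0,"ry":0,"rz":0,"tx":15,"ty":40,"tz":0,"hand":1},{"rx":0,"ry":0,"rz":0,"tx":24,"ty":68,"tz":0,"hand":1},{"rx":0,"ry":0,"rz":0,"tx":24,"ty":77,"tz":0,"hand":1},{"rx":0,"ry":0,"rz":0,"tx":24,"ty":77,"tz":0,"hand":1},{"rx":0,"ry":0,"rz":0,"tx":24,"ty":77,"tz":0,"hand":1},{"rx":0,"ry":0,"rz":0,"tx":24,"ty":77,"tz":0,"hand":1}]' 80
python3 - <<'E'
from h import *
f=viewer.grab_frame("wrist")
cv2.imwrite("pics/j2.png",f["pixels"])
delta(.591,.0153,.042)
E
```

```text
clock: 28.3
position: [0.5668, 0.0899, 0.1485]
tool_rot: [3.141, 0.001, -0.001]
force: [1.4, 1.1, -0.9]
grip_width: 0.0161
clock: 28.9
position: [0.5905, 0.0165, 0.1491]
tool_rot: [-3.141, 0.001, 0.001]
force: [-0.3, 0.3, -1.4]
grip_width: 0.0155
t [  0.4   1.2 107.2] r [-0.03  0.02  0.08]
```

View pics/j2.png

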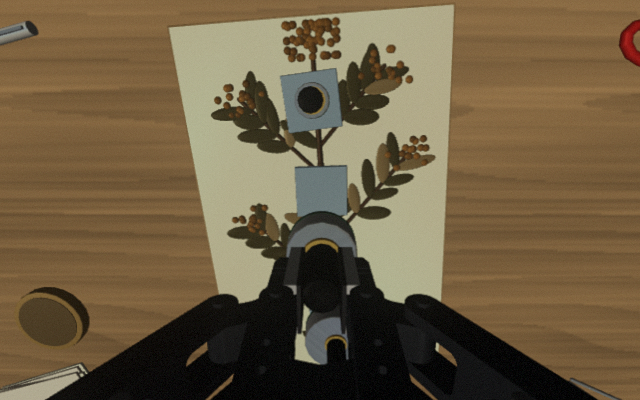

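M is held upright over the third pad at (321,190). I'll lower it.

```bash
python3 -m creep '[{"rx":0,"ry":0,"rz":0,"tx":0,"ty":1,"tz":25,"hand":1},{"rx":0,"ry":0,"rz":0,"tx":0,"ty":1,"tz":55,"hand":1},{"rx":0,"ry":0,"rz":0,"tx":0,"ty":1,"tz":83,"hand":1},{"rx":0,"ry":0,"rz":0,"tx":0,"ty":1,"tz":98,"hand":1},{"rx":0,"ry":0,"rz":0,"tx":0,"ty":1,"tz":104,"hand":1},{"rx":0,"ry":0,"rz":0,"tx":0,"ty":1,"tz":106,"hand":1},{"rx":0,"ry":0,"rz":0,"tx":0,"ty":1,"tz":107,"hand":1},{"rx":0,"ry":0,"rz":0,"tx":0,"ty":1,"tz":107,"hand":1}]' 80
python3 -m creep '[{"rx":0,"ry":0,"rz":0,"tx":0,"ty":0,"tz":1,"hand":1},{"rx":0,"ry":0,"rz":0,"tx":0,"ty":0,"tz":2,"hand":1},{"rx":0,"ry":0,"rz":0,"tx":0,"ty":0,"tz":2.5,"hand":1},{"rx":0,"ry":0,"rz":0,"tx":0,"ty":0,"tz":2.5,"hand":1}]' 80
```

```text
clock: 29.75
position: [0.5914, 0.0139, 0.0432]
tool_rot: [-3.141, -0.001, -0.001]
force: [0.5, -0.3, -0.6]
grip_width: 0.0158
clock: 30.15
position: [0.5908, 0.0138, 0.0398]
tool_rot: [-3.142, 0.0, -0.001]
force: [-0.1, -0.7, -1.9]
grip_width: 0.0159
```

```bash
python3 -m creep '[{"rx":0,"ry":0,"rz":0,"tx":0,"ty":0,"tz":0.5,"hand":1},{"rx":0,"ry":0,"rz":0,"tx":0,"ty":0,"tz":1,"hand":1},{"rx":0,"ry":0,"rz":0,"tx":0,"ty":0,"tz":1,"hand":1}]' 80
```

```text
clock: 30.45
position: [0.591, 0.0137, 0.0395]
tool_rot: [-3.141, -0.0, -0.001]
force: [-4.1, 0.1, 14.3]
grip_width: 0.0154
```

Contact at +14 N. I'll release, rise, and check all four.

```bash
python3 -m creep '[{"rx":0,"ry":0,"rz":0,"tx":0,"ty":0,"tz":0,"hand":0.6},{"rx":0,"ry":0,"rz":0,"tx":0,"ty":0,"tz":0,"hand":0.2},{"rx":0,"ry":0,"rz":0,"tx":0,"ty":0,"tz":0,"hand":-0.2},{"rx":0,"ry":0,"rz":0,"tx":0,"ty":0,"tz":0,"hand":-0.3},{"rx":0,"ry":0,"rz":0,"tx":0,"ty":0,"tz":0,"hand":-0.3},{"rx":0,"ry":0,"rz":0,"tx":0,"ty":0,"tz":-30,"hand":-0.3},{"rx":0,"ry":0,"rz":0,"tx":0,"ty":0,"tz":-70,"hand":-0.3},{"rx":0,"ry":0,"rz":0,"tx":0,"ty":0,"tz":-115,"hand":-0.3}]' 80
python3 -m creep '[{"rx":0,"ry":0,"rz":0,"tx":-40,"ty":0,"tz":-45,"hand":-0.3},{"rx":0,"ry":0,"rz":0,"tx":-60,"ty":0,"tz":-80,"hand":-0.3},{"rx":0,"ry":0,"rz":0,"tx":-60,"ty":0,"tz":-110,"hand":-0.3},{"rx":0,"ry":0,"rz":0,"tx":-60,"ty":0,"tz":-110,"hand":-0.3},{"rx":0,"ry":0,"rz":0,"tx":-60,"ty":0,"tz":-110,"hand":-0.3}]' 80
python3 look.py weight_m .591 .014 k1 0.014
python3 look.py weight_xl .447 .0017 k2 0.014
python3 look.py weight_l .522 .009 k3 0.014
python3 look.py weight_s .669 .0235 k4 0.014
python3 - <<'E'
from h import *
f=viewer.grab_frame("side");cv2.imwrite("pics/k_side.png",f["pixels"])
print([(d["score"],d["bbox"]) for d in viewer.outline_of("paste_jar",f)])
E
```

```text
clock: 31.25
position: [0.5901, 0.0137, 0.1544]
tool_rot: [3.141, 0.002, -0.001]
force: [0.4, 0.5, 1.3]
grip_width: 0.0555
clock: 31.75
position: [0.531, 0.014, 0.2641]
tool_rot: [-3.141, -0.001, -0.001]
force: [-0.5, 0.2, -0.5]
grip_width: 0.0558
weight_m 0.92 [0.5905 0.0123] area 972 933
[0.5306 0.0138 0.2628] [ 3.141e+00  1.000e-03 -1.000e-03] 0.055453430632070075
weight_xl 0.66 [0.4468 0.0017] area 2031 1795
[0.5306 0.0138 0.2626] [ 3.141e+00  2.000e-03 -1.000e-03] 0.055743045871186996
weight_l 0.89 [0.5224 0.0086] area 1472 1399
[0.5306 0.0137 0.2629] [ 3.141e+00  2.000e-03 -1.000e-03] 0.05596305891747507
weight_s 0.94 [0.6678 0.0231] area 693 630
[0.5307 0.0138 0.2632] [ 3.141e+00  1.000e-03 -1.000e-03] 0.0554411533194514
[(0.71, [301.1, 112.9, 324.7, 142.7])]h.py:29: RuntimeWarning: Mean of empty slice.
  ys,xs=np.nonzero(hullmask(c,n,(p[0],p[1],z0))); return np.array([xs.mean(),ys.mean()])
  ret = ret.dtype.type(ret / rcount)
```

View pics/k1.png

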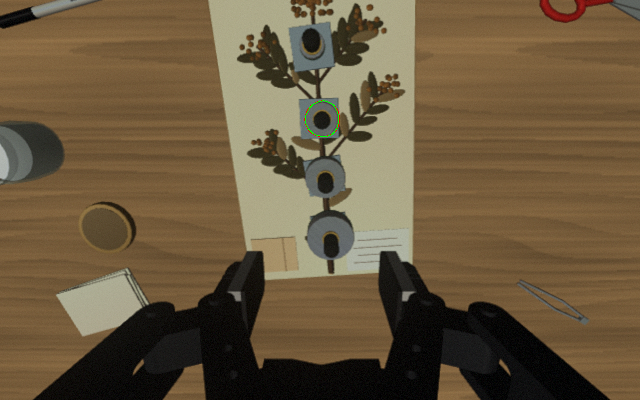

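View pics/k_side.png

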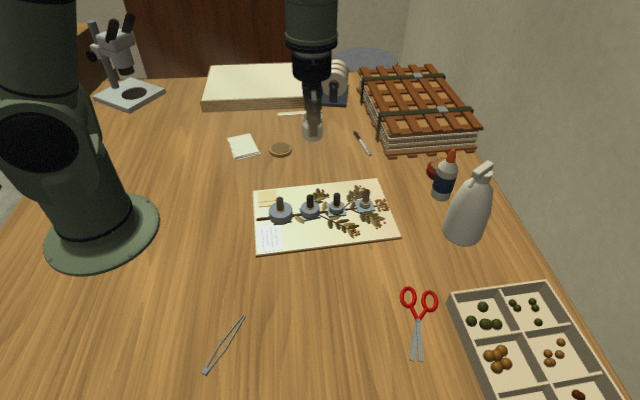

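All four stand upright, in order, within about 3 mm of the pad centres. The side picture shows them at (280,211), (310,207), (337,205) and (365,201), with the jar where it was. I'll hand in.

```bash
python3 -c "
from workcell import bot
print(bot.observe()['qd'].round(3)); print(bot.job_done())"
```

```text
[ 0.001 -0.003  0.001 -0.001 -0.001  0.    -0.   ]
the job is handed in; nothing more can be done
None
```

All four weights are standing on the pads in order of size: XL at the cut end, then L, M and S by the flower head. I lowered each one until it touched the pad before letting go, and handed the job in at about 32 s of the 106 s allowed.

**Final checks:** the wrist camera showed every weight upright and within about 3 mm of its pad's centre (M was furthest off, the others 1–2 mm). The side picture showed the gripper clear of everything. The jar's outline had shifted by at most 2–3 pixels, which I put down to the gripper partly hiding it.

**What failed or disagreed:**
- My first move was refused because the rows lacked some keys; the arm did not move.
- While XL was being pressed onto its pad, the wrist force reached about 33 N, more than the 13–16 N for the others. The force limit on the wrist is 120 N.
- The gripper read about 16 mm on the 18 mm handles throughout, but nothing slipped.
- In the top view the network could not tell L, M and S apart by name. I told them apart by disc size, which matched in the later pictures.

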